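# Set an offcut in the drilling jig and tighten its clamp screw

## Robot

A 7-joint arm with a two-finger parallel gripper is mounted at the origin on a cart in front of the work surface, level with it; the furniture and walls round the work are solid. World frame = base frame: x ahead of the robot, y to its left, z up, the work surface at z = 0. Lengths are in m, angles in rad, forces in N, time in s.
With the tool pointing down it reaches from about 0.4 to 0.85 m from the base axis. Payload 10.4 kg.
Tool frame: the origin (TCP) lies on the centre line of the jaws, within the pads' length; the fingertips stand 8 mm ahead of it and the grasp point (between the pads) lies 11 mm behind it (r.finger_overhang is the distance from the TCP to the fingertips, in m); z points along the fingers, y is the line along which they close (so a half turn about z gives the same grasp; the last joint's range is limited). The gripper opens to 87 mm and grips with 3 to 60 N. Pads are 19 mm wide; open, the fingers measure 117 mm over their backs; the gripper's body (75 mm by 190 mm) begins 51 mm behind the grasp point.
Start: joints at [-1.31, 0.332, -0.065, 1.46, 0.022, 1.35, -0.088], TCP at [0.175, 0.6, 0.231] pointing down, gripper open.
Joint ranges: [-2.6, 2.6], [-0.5, 2.12], [-1.47, 1.34], [0.16, 2.42], [-1.27, 4.41], [0.06, 2.06], [-2.6, 2.6]. Speed limits (rad/s): [2.22, 2.22, 2.79, 2.79, 3.14, 3.14, 3.14].

## Interface

Orientations are given as a unit quaternion [x, y, z, w].
In Python, from bench import r, vision gives the robot as it stands.
- The arm moves only by the tool drive_tool, never from a script. Its argument "series" is a list of rows, each a list of 2 entries, a list of its own where there are three numbers: the shift along the world's x, y, z in cm, then the turn about the world's z in degrees. A call has exactly 10 rows; each row shifts and turns the commanded pose from where the row before left it; what a row does not reach is not made up. A row lasts 1/8 s, in which the tool goes at most 62.5 mm and 10.7 degrees, less where a joint would pass 70% of its speed; a pose out of reach is approached as far as the arm can. A call with a gripper value outside its range is refused whole. "hand" is the closure, from 0 (fully open) to 1 (shut), set as the call begins (left out, the last holds). The fingers move at their own pace and stop on an object; "newtons" is the grip in N (left out, the last holds). Time passes only in rows, so rows that do not move let the fingers close, or fill a call up. It gives the time, the measured TCP pose, the force, the opening and the grip force at its end, in the units of the state.
- r.read_state(): the state, without advancing time (a new reading comes with each control period).
- vision.camera(name): name is "scene" or "top" or "wrist"; returns a dict with "color" (400x640x3 uint8, red, green, blue), "intrinsics" (3x3 intrinsics, pixels), "k1" (the pictures are not rectified: a ray, as slopes to the right and down, at radius r is drawn at 1 + k1 r^2 times it, then the intrinsics apply), "R" (3x3) and "t" (3): a world point X has camera coordinates R X + t; the wrist camera has in their place "mount" (4x4, takes a point from camera to tool coordinates, whose origin is the TCP and whose axes are the flange's). Camera axes: x right, y down, z forward; pixel columns grow to the right and rows downward; lengths in m; the calibration is good to about 2 mm. A picture is of the moment at which its call begins: read the wrist's pose just before it. There is no depth.
- r.close_job(): hands the job in; it is judged then, once.
The state is a dict: "time": time; "joint_positions": joint angles; "joint_vel": joint speeds; "joint_torque": joint torques, N m; "ee_pos": TCP position; "eef_rot": TCP orientation; "ft_force": force on the tool from outside, world axes, zero at the start; "torque": the same for the moment, N m; "width": finger opening in m; "grip_force": force on a finger pad.
Only numpy, scipy, OpenCV 4.12 (cv2) and the standard library are available. Lean on these libraries where they do the work, as an engineer would, in place of code of your own. Each camera call takes 0.05 s, during which the arm holds its last target. There are 200 camera calls.

## Task

Get the wood offcut ready for drilling with the fingertips only: push it along the drilling jig until its end is hard against the end stop, and only then tighten the clamp on it by stroking the wings of the red knob round clockwise (as the robot faces it), stroke after stroke, until the pad meets the wood and about half a turn more. Do not pinch or lift the offcut, do not pinch or force the knob, and leave the other things on the bench where they are.

Things in the scene. Friction and masses are not known exactly. Their poses are not given: they have to be found in the camera images.
- drill_jig: Drilling jig fixed to the bench, 140 x 250 x 75 mm. Origin: centre of its underside; x points away from the robot, y to the left along the jig, z up (yaw up to 0.25 rad). Grey laminated base 24 mm thick, x -65 to +75, y -125 to +125 mm; the offcut lies on it in a channel along y, open at the left end, closed by the end stop at the right.
- fence_face (a point): Point on the channel's far wall, a wooden fence 40 mm high above the base: jig frame x +45, y -35, z +43 mm. The near edge of the channel is a guide strip 10 mm high with its face at jig x = -8 mm, so the 42 mm wide offcut has 11 mm of play across.
- stop_face (a point): Point on the wooden end stop's face that the offcut's end must meet: jig frame x +24, y -100, z +43 mm (stop 40 mm high above the base). A 4 mm steel drill plate with two brass bushings lies on the stop and reaches 21 mm over the channel: underside 64 mm, bushing tops 75 mm above the bench.
- block_top (a point): Centre of the top of the grey screw block that carries the clamp screw at the jig's near side: jig frame x -46, y -33, z +74 mm. The block spans jig x -60 to -32, y -59 to -7 mm.
- wood_offcut: The work: sawn wood offcut, 42 x 130 x 38 mm, about 0.1 kg. Origin: centre of its underside; y along its length. Starts loose in the channel, 35 to 65 mm short of the stop, nearly parallel to the fence; home when its origin is at jig y = -35 mm (jig z +24). The clamp pushes it against the fence.
- clamp_screw (a joint): Turn of the screw, rad; grows clockwise seen from the robot (knob's top moves right, to jig -y) and moves knob and pad to jig +x by 5 mm a turn. Starts at 0 to 3. With the offcut against the fence the pad touches at about 7.5; tight from 9.2, best about 10.7; ends at 14. Friction 0.03 N m (1 to 2 N on a wing); stays where left. At 0 one wing points straight up, the others 120 degrees either side.
- wing_knob: Red three-winged knob, smooth plastic, turning in the upright plane square to jig x. Origin: hub centre, 52 mm above the bench, jig x = -103 mm + 0.796 mm per rad of turn, y = -33 mm. Own x along the screw, z along one wing. Hub radius 12 mm; wings 9 mm thick (13 near the hub, round ends of radius 6.5), 14 mm wide along x, reaching 41 mm out; 35 mm free behind them at turn 0, 24 at 14.
- knob_hub (a point): The same hub centre. Lower a fingertip to the left of a wing that leans left (58 degrees from upright at most: beyond that it jams), to about 14 mm above this point, and move it level to the right until its leading side is 32 mm right of the axis: the wing turns to about 65 degrees right and the next then leans left by 55. Lift over the wings (41 mm) to go back.
- clamp_pad: Black rubber-faced pad, 18 mm across, on the far end of the screw; it does not turn. Origin on the screw's axis; its face lies 3 mm from the origin to the jig's -x side. It gives 1 mm for each 6 N.
- carpenter_pencil: Bystander: flat red carpenter's pencil, 15 x 166 x 7 mm, long in its y; origin at the centre of its underside.
- chisel: Bystander: wood chisel with orange handle, 29 x 231 x 29 mm, long in its y; origin at the centre of its underside.
- pliers: Bystander: red-handled pliers, 57 x 183 x 14 mm, long in its y; origin at the centre of its underside.
- tape_measure: Bystander: yellow tape measure, 41 x 89 x 65 mm; origin at the centre of its underside.
- screw_jar: Bystander: glass jar with red lid, 61 mm across, 85 mm high; origin at the centre of its underside.
- drink_can: Bystander: drink can, 66 mm across, 115 mm high; origin at the centre of its underside.
- spray_paint: Bystander: spray can with yellow cap, 67 mm across, 225 mm high; origin at the centre of its underside.
- sanding_block: Bystander: black sanding block, 63 x 106 x 27 mm; origin at the centre of its underside.
- spare_offcut: Bystander: flat wood offcut, 60 x 110 x 19 mm; origin at the centre of its underside.
Not all that is in view belongs to the job. There is more than one size of the wood_offcut; the one meant has the size given above.

How it is judged:
By the outcome, as a careful person would: the job done as asked, in the order asked, and still so for the second after the job is handed in, with the robot touching nothing.
It also fails if it takes over 61 s, if anything falls off the work surface, if the arm or the gripper's body presses on something with over 40 N, if the wrist force passes 120 N, or if a joint passes its speed limit or range.

## Working session

There is one attempt and no reset: what is moved stays moved. The work goes in short steps, Python scripts to look and compute and a tool call to move; the robot and the scene stay as the last step left them, time stands still between calls to the robot, and variables do not carry over. Pictures are saved under pics/ and viewed, at most 10 in all, crops included, and the job is handed in when it is done.

Besides the shell and the picture viewer there is one more tool, called after "Call:" as a command line: name --argument value ..., lists and objects as JSON in quotes. drive_tool: Moves the arm, as the interface text tells. Its arguments: {"type":"object","properties":{"series":{"type":"array"},"hand":{"type":"number"},"newtons":{"type":"number"}},"required":["series"]}

```bash
mkdir -p pics; ls; python3 - <<'E'
from bench import r, vision
import cv2
s=r.read_state();print(s)
for n in("top","scene"):
    c=vision.camera(n);cv2.imwrite(f"pics/{n}0.png",c["color"][:,:,::-1]);print(n,{k:c[k] for k in c if k!="color"})
E
```

```text
pics
{'time': 0.0, 'joint_positions': array([-1.30961865,  0.33286723, -0.06467995,  1.46097353,  0.02159946,
        1.34988453, -0.08848017]), 'joint_vel': array([ 0.00120911,  0.00209891,  0.00094183, -0.00065859, -0.00170566,
       -0.00154918,  0.00119882]), 'joint_torque': array([ 1.77066886e-04, -6.23243308e+01,  2.48804240e-02, -3.89903712e+01,
       -6.14194083e-02,  3.94167029e-02,  1.33797616e-04]), 'ee_pos': array([0.17489922, 0.59962755, 0.2297414 ]), 'eef_rot': array([ 1.41402087e-01,  9.89951985e-01, -7.15699824e-04, -6.51057139e-05]), 'ft_force': array([ 0.00719703,  0.63944091, -0.22003087]), 'torque': array([-0.04631239,  0.02462973,  0.02800857]), 'grip_force': 0.0, 'width': 0.08669964296492538}
top {'intrinsics': array([[518.25687551,   0.        , 316.07271833],
       [  0.        , 518.25687551, 205.19473063],
       [  0.        ,   0.        ,   1.        ]]), 'k1': -0.14775895761114904, 'R': array([[-0.02346902, -0.99970868,  0.00563508],
       [-0.99556623,  0.02285746, -0.09124372],
       [ 0.09108834, -0.0077515 , -0.99581265]]), 't': array([-0.06267441,  0.52622115,  1.49536961])}
scene {'intrinsics': array([[447.17403015,   0.        , 317.08660041],
       [  0.        , 447.17403015, 201.74021633],
       [  0.        ,   0.        ,   1.        ]]), 'k1': 0.032216562020388306, 'R': array([[ 0.53919842, -0.84216409,  0.00497052],
       [-0.64163746, -0.41461908, -0.64528473],
       [ 0.5454965 ,  0.34474724, -0.76392598]]), 't': array([-0.30626919,  0.35615394,  1.25503125])}
```

View pics/top0.png

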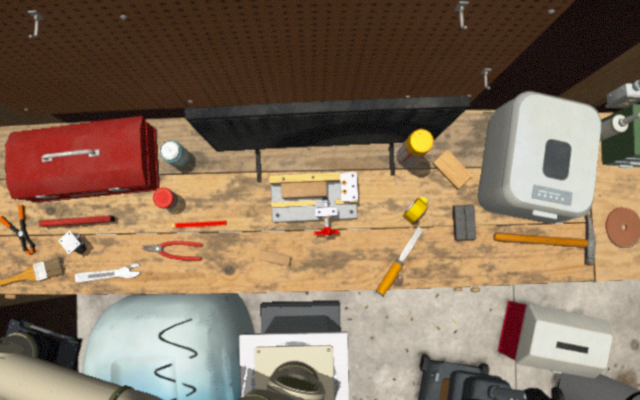

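View pics/scene0.png

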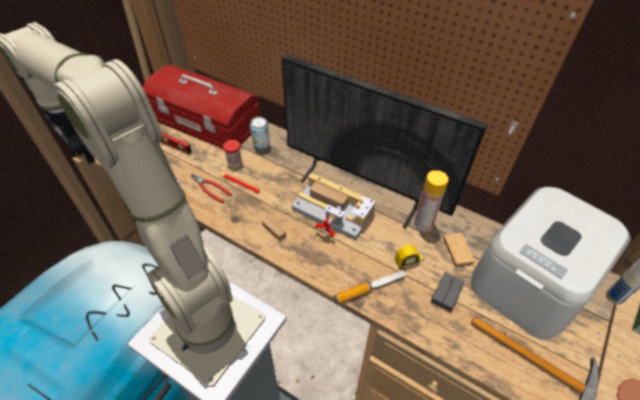

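The top view shows the jig at about (315,197), with the knob at (327,231) and the monitor behind it. The scene view shows the jig at (335,205) and the knob at (325,228). I'll zoom in on the jig in both.

```bash
python3 - <<'E'
import cv2,numpy as np
a=cv2.imread("pics/top0.png")[160:245,260:370];b=cv2.imread("pics/scene0.png")[165:245,280:390]
f=lambda i:cv2.resize(i,None,fx=7,fy=7,interpolation=cv2.INTER_CUBIC)[:,:770]
cv2.imwrite("pics/a.png",f(a));cv2.imwrite("pics/b.png",f(b))
E
```

```text
(no output)
```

View pics/a.png

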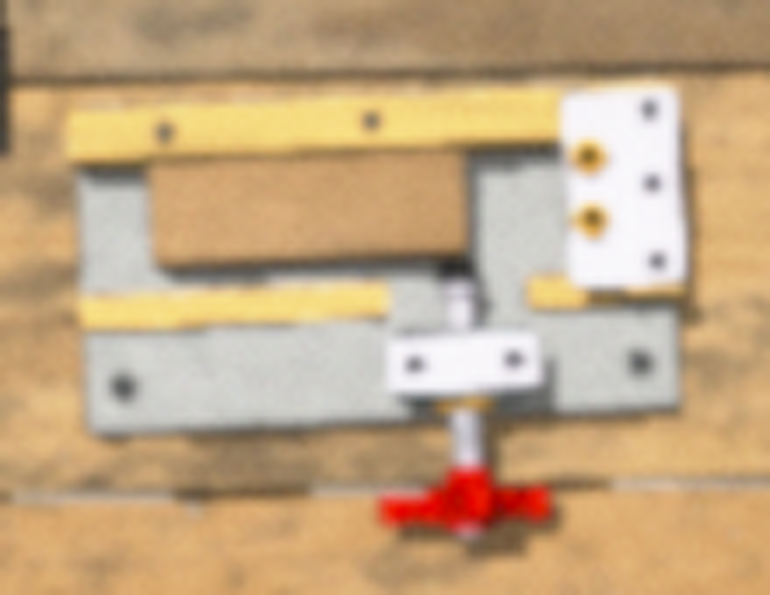

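View pics/b.png

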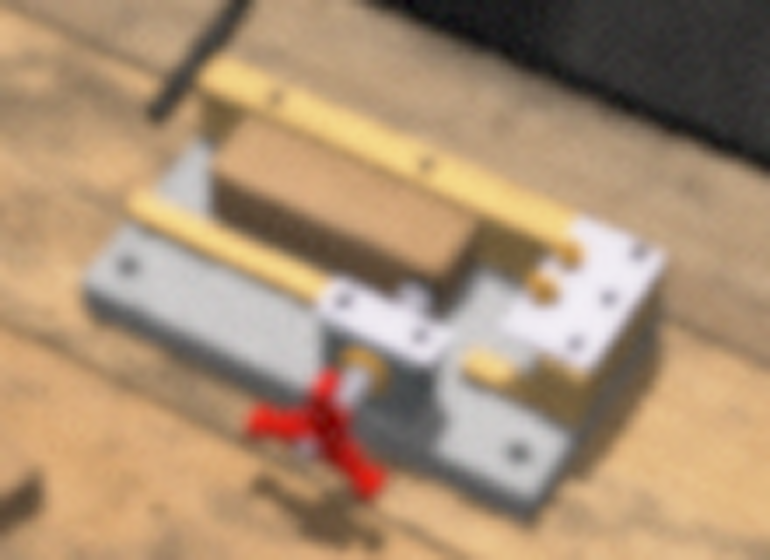

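Top crop: base near corners are at (92,430) and (678,408). The block top spans (388..542, 335..390). The offcut's top corners are at (148,160), (468,152), (468,252) and (160,268). Scene crop: block top corners are at (328,280), (445,335), (432,360) and (318,305). Knob wings are up (328,375), left (255,420) and lower right (372,485). Next I'll fit the jig, offcut and knob poses.

```bash
cat > h.py <<'E'
import numpy as np,cv2
from bench import r,vision
from scipy.optimize import least_squares
def proj(c,X,R=None,t=None):
    R=c["R"] if R is None else R; t=c["t"] if t is None else t
    q=np.asarray(X)@np.asarray(R).T+t; s=q[:,:2]/q[:,2:]; s=s*(1+c["k1"]*(s**2).sum(1,keepdims=True))
    K=c["intrinsics"]; return s*[K[0,0],K[1,1]]+[K[0,2],K[1,2]]
def j2w(p,X):
    X=np.asarray(X,float); c,s=np.cos(p[2]),np.sin(p[2])
    return np.c_[p[0]+c*X[:,0]-s*X[:,1],p[1]+s*X[:,0]+c*X[:,1],X[:,2]]
def w2j(p,X):
    X=np.asarray(X,float)-[p[0],p[1],0]; c,s=np.cos(p[2]),np.sin(p[2])
    return np.c_[c*X[:,0]+s*X[:,1],-s*X[:,0]+c*X[:,1],X[:,2]]
def knobmask(c,p,th,up=4,step=.0007):
    pts=[]
    a0=np.arange(-.007,.0071,step)
    for k in range(3):
        a=th+k*2*np.pi/3
        for rr in np.arange(0,.0411,step):
            w=.0065 if rr<.015 else .0045
            if rr>.0345: w=min(.0065,np.sqrt(max(0,.0065**2-(rr-.0345)**2)))
            for u in np.arange(-w,w+1e-9,step): pts.append((rr,u,a))
    P=np.array(pts); ca,sa=np.cos(P[:,2]),np.sin(P[:,2])
    # clockwise: top goes to -y
    Y=-.033-(P[:,0]*sa+P[:,1]*ca); Z=.052+P[:,0]*ca-P[:,1]*sa
    return Y,Z
def knobuv(c,p,th,turn=None,off=(0,0)):
    Y,Z=knobmask(c,p,th); hx=-.103+.000796*(th if turn is None else turn)
    return np.vstack([proj(c,j2w(p,np.c_[np.full_like(Y,hx+d),Y,Z]))+off for d in(-.007,0,.007)])
def iou(c,p,th,turn,off=(0,0)):
    col=c["color"].astype(int); red=(col[...,0]>110)&(col[...,1]<80)&(col[...,2]<80)
    h=proj(c,j2w(p,[[-.1,-.033,.052]]))[0].astype(int); m=np.zeros_like(red); m[h[1]-45:h[1]+45,h[0]-45:h[0]+45]=1; red&=m
    uv=np.round(knobuv(c,p,th,turn,off)).astype(int); k=np.zeros_like(red); k[uv[:,1].clip(0,399),uv[:,0].clip(0,639)]=1
    return (k&red).sum()/(k|red).sum()
E
python3 - <<'E'
from h import *
T=vision.camera("top");S=vision.camera("scene")
B=lambda z:z
tp=[((-65,125,24),(92,430)),((-65,-125,24),(678,408)),((-60,-7,74),(388,393)),((-60,-59,74),(542,385)),((-32,-59,74),(542,332)),((-32,-7,74),(388,338))]
sp=[((-65,125,24),(88,285)),((-65,-125,24),(530,500)),((-60,-7,74),(318,305)),((-60,-59,74),(432,362)),((-32,-59,74),(445,335)),((-32,-7,74),(330,280))]
un=lambda q,o:(np.array(q)+.5)/7-.5+o
to,so=(260,160),(280,165)
tx=np.array([a for a,b in tp])/1e3;tu=un([b for a,b in tp],to);sx=np.array([a for a,b in sp])/1e3;su=un([b for a,b in sp],so)
f=lambda p:np.r_[(proj(T,j2w(p,tx))-tu).ravel(),(proj(S,j2w(p,sx))-su).ravel()]
o=least_squares(f,[.6,0,0],loss="soft_l1");p=o.x;print("jig",p);print(f(p).reshape(-1,2).round(1).tolist())
for n,ff in(("T",lambda p:f(p)[:12]),("S",lambda p:f(p)[12:])):print(n,least_squares(ff,p).x)
np.save("jig.npy",p)
wu=un([(160,268),(468,252),(468,152),(148,160)],to)
W=[]
for u in wu:
    q=least_squares(lambda v:(proj(T,[[v[0],v[1],.062]])-u).ravel(),[.6,0]).x;W.append([*q,.062])
print("wood in jig mm",(w2j(p,W)*1e3).round(1).tolist())
for n,c in(("S",S),("T",T)):
    a=[(max((iou(c,p,th,1.5,(i,j)),i,j) for i in(-1,0,1) for j in(-1,0,1)),round(th,2)) for th in np.arange(0,2.1,.15)]
    print(n,sorted(a)[::-1][:5])
for n in["knob_hub"]:print(n,j2w(p,[[-.102,-.033,.052]]))
E
```

```text
jig [ 0.54865689 -0.07058603  0.01829554]
[[-0.0, -0.1], [1.5, -0.5], [2.8, 0.4], [-0.8, 0.8], [-1.3, -1.4], [2.4, -1.5], [-2.0, -0.7], [-0.3, 0.2], [-0.5, 2.1], [-2.7, 0.7], [-0.2, -1.3], [2.2, 0.0]]
T [ 0.5477238  -0.06858421  0.01422716]
S [ 0.55025964 -0.07153821  0.02204315]
wood in jig mm [[-2.5, 91.9, 62.0], [-1.1, -34.3, 62.0], [40.1, -36.1, 62.0], [42.2, 95.2, 62.0]]
S [((np.float64(0.6958762886597938), 1, -1), np.float64(0.15)), ((np.float64(0.6767676767676768), 0, -1), np.float64(2.1)), ((np.float64(0.6767676767676768), 0, -1), np.float64(0.0)), ((np.float64(0.635), 1, -1), np.float64(0.3)), ((np.float64(0.5942028985507246), 0, -1), np.float64(1.95))]
T [((np.float64(0.5308641975308642), 1, 1), np.float64(0.3)), ((np.float64(0.5153374233128835), 1, 1), np.float64(0.45)), ((np.float64(0.49390243902439024), 0, 1), np.float64(0.15)), ((np.float64(0.49390243902439024), -1, 1), np.float64(1.35)), ((np.float64(0.48520710059171596), 0, 1), np.float64(0.75))]
knob_hub [[ 0.44727768 -0.10544655  0.052     ]]
```

Call:
drive_tool --series '[[[3.5, -5, 0], 1.7], [[3.5, -5, 0], 1.7], [[3.5, -5, 0], 1.7], [[3.5, -5, 0], 1.7], [[3.5, -5, 0], 1.7], [[3.5, -5, 0], 1.7], [[3.5, -5, 0], 1.7], [[3.5, -5, 0], 1.7], [[3.5, -5, 0], 1.7], [[3.5, -5, 0], 1.7]]' --hand 1 --newtons 10

```text
time: 1.45
ee_pos: [0.5258, 0.0983, 0.2307]
eef_rot: [-0.007, 1.0, 0.0, 0.0]
ft_force: [0.7, 0.6, -0.3]
width: 0.0019
grip_force: 0.0
```

Call:
drive_tool --series '[[[-0.5, -4, 1], 0], [[-0.5, -4, 1], 0], [[-0.5, -4, 1], 0], [[-0.5, -4, 1], 0], [[0, 0, 0], 0], [[0, 0, 0], 0], [[0, 0, 0], 0], [[0, 0, 0], 0], [[0, 0, 0], 0], [[0, 0, 0], 0]]'

```text
time: 2.7
ee_pos: [0.505, -0.0598, 0.2705]
eef_rot: [-0.007, 1.0, 0.0, -0.0]
ft_force: [1.0, -0.3, 0.4]
width: 0.0001
grip_force: 0.0
```

```bash
python3 - <<'E'
from h import *
s=r.read_state();print(s["time"],s["ee_pos"],s["eef_rot"],s["width"])
c=vision.camera("wrist");np.savez("w1.npz",pos=s["ee_pos"],q=s["eef_rot"],**c)
print(c["mount"],c["intrinsics"],c["k1"])
cv2.imwrite("pics/w1.png",c["color"][:,:,::-1])
E
```

```text
2.7 [ 0.50500379 -0.05979582  0.27052928] [-6.61670748e-03  9.99978107e-01  3.39281768e-05 -5.97259494e-05] 0.00011267883076083112
[[-4.70314425e-05 -9.65835176e-01 -2.59157115e-01  7.07149737e-02]
 [ 9.99999961e-01 -1.16928828e-04  2.54295681e-04 -6.92606642e-04]
 [-2.75910651e-04 -2.59157093e-01  9.65835144e-01 -1.52398804e-01]
 [ 0.00000000e+00  0.00000000e+00  0.00000000e+00  1.00000000e+00]] [[296.34006819   0.         310.73177555]
 [  0.         296.34006819 194.78913213]
 [  0.           0.           1.        ]] -0.004370472500094375
```

View pics/w1.png

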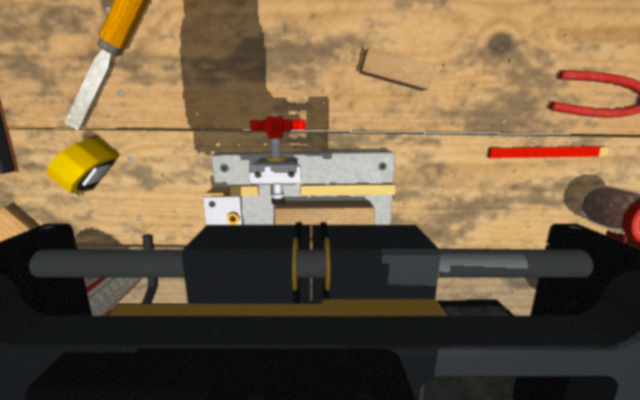

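The wrist view shows the jig's near half (base near corners at about (212,154) and (394,152)) and the knob at (276,126). The fingers hide the fence. I'll zoom in.

```bash
python3 - <<'E'
import cv2
b=cv2.imread("pics/w1.png")[105:235,195:405]
cv2.imwrite("pics/w1c.png",cv2.resize(b,None,fx=3.8,fy=3.8,interpolation=cv2.INTER_CUBIC))
E
```

```text
(no output)
```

View pics/w1c.png

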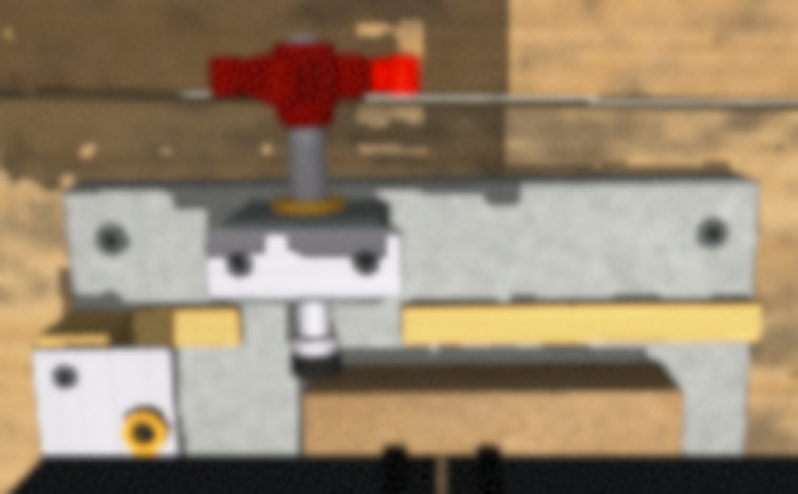

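Crop: base near corners are at (65,190) and (755,180). The strip face ends at (760,345). The cap's far edge runs (208..400, 295), the hub is at x≈303, and the offcut's near top edge runs (302,390) to (682,388).

```bash
cat >> h.py <<'E'
from scipy.spatial.transform import Rotation as Ro
def wcam(c,pos,q):
    M=c["mount"];Rt=Ro.from_quat(q).as_matrix();A=Rt@M[:3,:3];b=Rt@M[:3,3]+pos
    return dict(color=c["color"],intrinsics=c["intrinsics"],k1=float(c["k1"]),R=A.T,t=-A.T@b)
E
python3 - <<'E'
from h import *
d=np.load("w1.npz");W=wcam(d,d["pos"],d["q"])
un=lambda q:(np.array(q)+.5)/3.8-.5+[195,105]
X=np.array([(-65,-125,24),(-65,125,24),(-8,125,34),(-65,-125,24)])/1e3
u=un([(65,190),(755,180),(760,345),(65,190)])
capu=un([(208,295),(400,295)]).mean(0)
f=lambda p:np.r_[(proj(W,j2w(p,X))-u).ravel(),(proj(W,j2w(p,[[-.032,-.033,.074]]))[0]-capu), proj(W,j2w(p,[[-.103,-.033,.052]]))[0,0]-un([303,80])[0]]
p=least_squares(f,np.load("jig.npy"),loss="soft_l1").x;print("jig",p,f(p).round(1))
np.save("jigw.npy",p)
Q=[]
for v in un([(302,390),(682,388)]):
    q=least_squares(lambda x:(proj(W,[[x[0],x[1],.062]])[0]-v),[.55,0]).x;Q.append([*q,.062])
print("wood near corners jig mm",(w2j(p,Q)*1e3).round(1))
print("hub",j2w(p,[[-.102,-.033,.052]]),"woodend push pt",j2w(p,[[.024,.13,.04]]))
# wing tips for th
for th in(0,.15,.3,.45):
  print(th,[((proj(W,j2w(p,[[-.103,-.033-.041*np.sin(a),.052+.0345*np.cos(a)]]))[0]-[195,105])*3.8).round(0).tolist() for a in th+np.arange(3)*2.094])
E
```

```text
jig [ 0.54859881 -0.06982998  0.02471691] [-1.9 -0.3  2.5  0.1  0.6 -0.4 -1.9 -0.3  0.2  3.7  0.1]
wood near corners jig mm [[ -1.3 -36.7  62. ]
 [ -0.5  90.9  62. ]]
hub [[ 0.44744554 -0.10534077  0.052     ]] woodend push pt [[0.56937861 0.06072346 0.04      ]]
0 [[288.0, 80.0], [202.0, 76.0], [414.0, 74.0]]
0.15 [[267.0, 81.0], [215.0, 76.0], [422.0, 74.0]]
0.3 [[247.0, 81.0], [229.0, 75.0], [427.0, 74.0]]
0.45 [[229.0, 81.0], [245.0, 75.0], [429.0, 75.0]]
```

Call:
drive_tool --series '[[[2.1, 3.7, 0], 0.3], [[2.1, 3.7, 0], 0.3], [[2.1, 3.6, -2], 0], [[0, 0, -5], 0], [[0, 0, -5], 0], [[0, 0, -4], 0], [[0, 0, -3], 0], [[0, 0, -2], 0], [[0, 0, -1], 0], [[0, 0, 0], 0]]'

```text
time: 4.0
ee_pos: [0.5679, 0.05, 0.0504]
eef_rot: [-0.012, 1.0, -0.0, -0.0]
ft_force: [-0.6, -0.2, 0.1]
width: 0.0004
grip_force: 0.0
```

```bash
python3 - <<'E'
from h import *
s=r.read_state();print(s["ee_pos"],w2j(np.load("jigw.npy"),[s["ee_pos"]])*1e3)
c=vision.camera("scene");cv2.imwrite("pics/s2.png",cv2.resize(c["color"][120:260,260:420,::-1],None,fx=4,fy=4,interpolation=cv2.INTER_CUBIC))
E
```

```text
[0.56786175 0.04999039 0.05038837] [[ 22.21834289 119.30769199  50.38837471]]
```

View pics/s2.png

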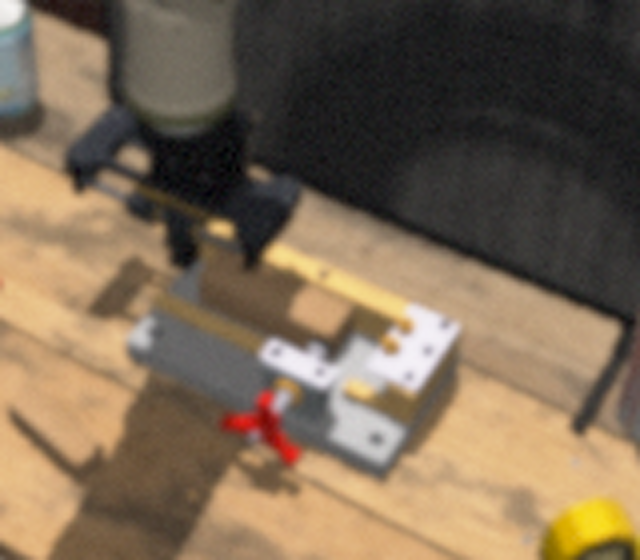

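The scene crop shows the closed fingers in the channel at (180,260), just left of the offcut. Clear to push.

Call:
drive_tool --series '[[[0, -0.7, 0], 0], [[0, -0.7, 0], 0], [[0, -0.7, 0], 0], [[0.1, -0.7, 0], 0], [[0, -0.7, 0], 0], [[0, -0.7, 0], 0], [[0, -0.7, 0], 0], [[0.1, -0.7, 0], 0], [[0, -0.5, 0], 0], [[0, 0, 0], 0]]'

```text
time: 5.3
ee_pos: [0.5699, -0.0116, 0.0505]
eef_rot: [-0.011, 1.0, -0.0, -0.0]
ft_force: [0.4, 0.2, -0.1]
width: 0.0003
grip_force: 0.0
```

Call:
drive_tool --series '[[[0, -0.2, 0], 0], [[0, -0.1, 0], 0], [[0, -0.1, 0], 0], [[0, -0.1, 0], 0], [[0, -0.1, 0], 0], [[0, -0.1, 0], 0], [[0, -0.1, 0], 0], [[0, -0.1, 0], 0], [[0, -0.1, 0], 0], [[0, 0, 0], 0]]'

```text
time: 6.55
ee_pos: [0.57, -0.0212, 0.0506]
eef_rot: [-0.012, 1.0, -0.0, -0.0]
ft_force: [0.4, 0.2, 0.3]
width: 0.0004
grip_force: 0.0
```

Call:
drive_tool --series '[[[0, -0.1, 0], 0], [[0, -0.1, 0], 0], [[0, -0.1, 0], 0], [[0, -0.1, 0], 0], [[0, -0.1, 0], 0], [[0, -0.1, 0], 0], [[0, 0, 0], 0], [[0, 0, 0], 0], [[0, 0, 0], 0], [[0, 0, 0], 0]]'

```text
time: 7.8
ee_pos: [0.57, -0.027, 0.0506]
eef_rot: [-0.012, 1.0, 0.0, 0.0]
ft_force: [-0.7, 0.1, 0.1]
width: 0.0008
grip_force: 0.0
```

Call:
drive_tool --series '[[[0, -0.1, 0], 0], [[0, -0.1, 0], 0], [[0, -0.1, 0], 0], [[0, -0.1, 0], 0], [[0, -0.1, 0], 0], [[0, 0, 0], 0], [[0, 0, 0], 0], [[0, 0, 0], 0], [[0, 0, 0], 0], [[0, 0, 0], 0]]'

```text
time: 9.05
ee_pos: [0.5699, -0.0299, 0.0506]
eef_rot: [-0.013, 1.0, 0.001, -0.0]
ft_force: [-0.4, 7.5, 1.8]
width: 0.0003
grip_force: 3.7
```

```bash
python3 - <<'E'
from h import *
s=r.read_state();print(s["ee_pos"],s["ft_force"],w2j(np.load("jigw.npy"),[s["ee_pos"]])*1e3)
a=vision.camera("scene");b=vision.camera("wrist")
np.savez("w2.npz",pos=s["ee_pos"],q=s["eef_rot"],**b)
i=cv2.resize(a["color"][140:250,270:390,::-1],(654,600),interpolation=cv2.INTER_CUBIC)
cv2.imwrite("pics/s3.png",i)
E
```

```text
[ 0.56993541 -0.02987049  0.05056513] [-0.37347183  7.46657891  1.84362326] [[22.3176557  39.41995959 50.56513328]]
```

View pics/s3.png

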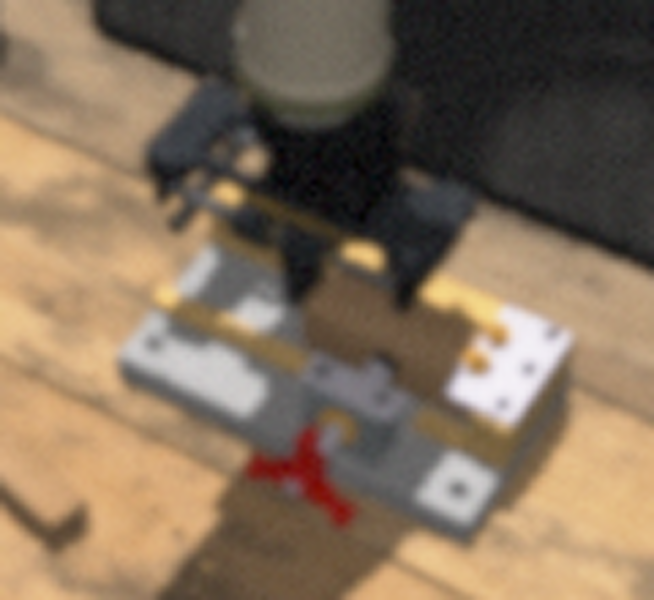

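The offcut's end is under the drill plate, with 7.5 N at the stop, so it is home. The leading face is about 9.5 mm ahead of the TCP. Next I back off, lift and go to the knob.

Call:
drive_tool --series '[[[0, 0.3, 0], 0], [[0, 0.3, 0], 0], [[0, 0, 4], 0], [[0, 0, 4], 0], [[-4.1, -1.9, 0], 0], [[-4.1, -1.9, 0], 0], [[-4.1, -1.9, 0], 0], [[0, 0, -2], 0], [[0, 0, -2], 0], [[0, 0, 0], 0]]'

```text
time: 10.4
ee_pos: [0.446, -0.0832, 0.0898]
eef_rot: [-0.011, 1.0, -0.0, -0.001]
ft_force: [0.8, -0.1, 0.5]
width: 0.0008
grip_force: 0.0
```

```bash
python3 - <<'E'
from h import *
s=r.read_state();p=np.load("jigw.npy");print(s["ee_pos"],(w2j(p,[s["ee_pos"]])-[[-.103,-.033,.052]])*1e3)
a=vision.camera("scene");T=vision.camera("top")
i=cv2.resize(a["color"][140:250,270:390,::-1],(654,600),interpolation=cv2.INTER_CUBIC)
cv2.imwrite("pics/s4.png",i)
E
```

```text
[ 0.44602018 -0.08323542  0.08977027] [[ 0.12139372 22.13382221 37.77027485]]
```

View pics/s4.png

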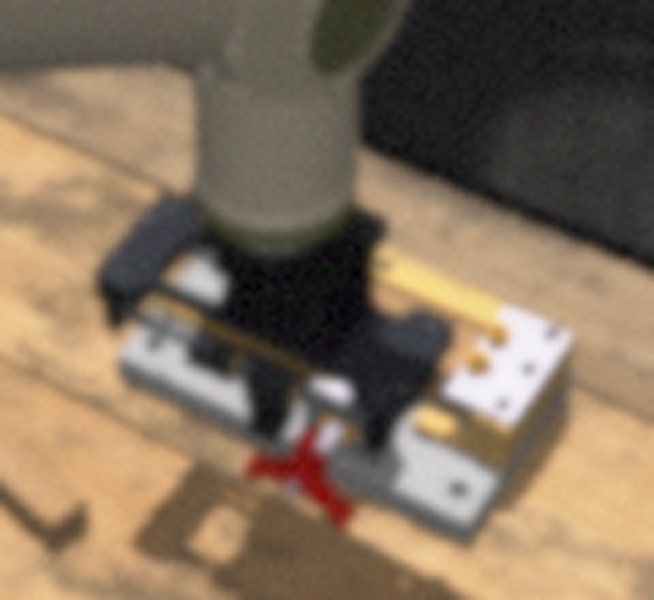

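The finger is at (265,430), left of the upright wing and above the low left wing. First stroke now.

Call:
drive_tool --series '[[[0.1, 0, -0.8], 0], [[0, 0, -0.8], 0], [[0, -0.6, 0], 0], [[0, -0.6, 0], 0], [[0.1, -0.6, 0], 0], [[0, -0.6, 0], 0], [[0, -0.7, 0], 0], [[0, -0.7, 0], 0], [[0, -0.7, 0], 0], [[0, 0, 0], 0]]'

```text
time: 11.75
ee_pos: [0.4489, -0.1288, 0.0746]
eef_rot: [-0.011, 1.0, -0.0, -0.0]
ft_force: [0.7, -0.2, 0.9]
width: 0.0002
grip_force: 0.3
```

```bash
cat > look.py <<'E'
from h import *
p=np.load("jigw.npy");s=r.read_state();print((w2j(p,[s["ee_pos"]])-[[-.103,-.033,.052]])*1e3,s["ft_force"])
c=wcam(vision.camera("wrist"),s["ee_pos"],s["eef_rot"])
cv2.imwrite("pics/wl.png",c["color"][:,:,::-1])
S=vision.camera("scene")
col=S["color"].astype(int)
for n,c in(("W",c),("S",S)):
    col=c["color"].astype(int);rd=(col[...,0]>75)&(col[...,1]<.4*col[...,0])&(col[...,2]<.4*col[...,0])
    h=proj(c,j2w(p,[[-.1,-.033,.052]]))[0].astype(int);L=90 if n=="W" else 35;m=np.zeros_like(rd);m[max(0,h[1]-L):h[1]+L,max(0,h[0]-L):h[0]+L]=1;rd&=m
    res=[]
    for th in np.arange(0,2.09,.07):
        for i in(-3,-1.5,0,1.5,3):
            for j in(-3,-1.5,0,1.5,3):
                uv=np.round(knobuv(c,p,th,4,(i,j))).astype(int);k=np.zeros_like(rd);ok=(uv>=0).all(1)&(uv[:,0]<640)&(uv[:,1]<400);uv=uv[ok];k[uv[:,1],uv[:,0]]=1
                res.append((round((k&rd).sum()/max(1,(k|rd).sum()),3),round(th,2),i,j))
    best={}
    for q in res: best[q[1]]=max(best.get(q[1],q),q)
    print(n,rd.sum(),sorted(best.values())[::-1][:4])
E
python3 look.py
```

```text
[[  1.86340855 -23.48914049  22.57092239]] [ 0.73355496 -0.19731499  0.90235009]
W 548 [(np.float64(0.142), np.float64(1.47), -1.5, -3), (np.float64(0.142), np.float64(1.4), 0, -3), (np.float64(0.14), np.float64(1.33), 3, -3), (np.float64(0.138), np.float64(1.54), -3, -3)]
S 78 [(np.float64(0.406), np.float64(1.33), 0, -1.5), (np.float64(0.402), np.float64(1.26), 0, -1.5), (np.float64(0.395), np.float64(1.4), 0, -1.5), (np.float64(0.386), np.float64(1.19), 1.5, 0)]
```

Call:
drive_tool --series '[[[0, 0, 2], 0], [[0, 0, 1.6], 0], [[-0.1, 2.5, 0], 0], [[0, 2.5, 0], 0], [[-0.1, 2.6, 0], 0], [[0, 0, 0], 0], [[0, 0, -1.8], 0], [[0, 0, -1.8], 0], [[0, 0, 0], 0], [[0, 0, 0], 0]]'

```text
time: 13.1
ee_pos: [0.4474, -0.0525, 0.0753]
eef_rot: [-0.011, 1.0, -0.0, 0.0]
ft_force: [-0.4, 0.5, -0.7]
width: 0.0006
grip_force: 0.0
```

```bash
python3 look.py
```

```text
[[ 2.21700736 52.86424118 23.25948569]] [-0.35406798  0.46821723 -0.70297153]
W 1570 [(np.float64(0.309), np.float64(1.47), -3, -1.5), (np.float64(0.306), np.float64(1.54), -3, -3), (np.float64(0.305), np.float64(1.4), 0, -3), (np.float64(0.301), np.float64(1.33), 1.5, -3)]
S 77 [(np.float64(0.401), np.float64(1.33), 0, -1.5), (np.float64(0.4), np.float64(1.26), 1.5, 0), (np.float64(0.393), np.float64(1.4), 1.5, 0), (np.float64(0.392), np.float64(1.47), 1.5, 0)]
```

Call:
drive_tool --series '[[[0, -0.8, 0], 0], [[0, -0.8, 0], 0], [[0, -0.8, 0], 0], [[0.1, -0.8, 0], 0], [[0, -0.8, 0], 0], [[0, -0.8, 0], 0], [[0.1, -0.8, 0], 0], [[0, -0.8, 0], 0], [[0, -0.8, 0], 0], [[0, -0.3, 0], 0]]'

```text
time: 14.45
ee_pos: [0.4488, -0.1277, 0.0745]
eef_rot: [-0.011, 1.0, -0.0, -0.0]
ft_force: [0.7, 0.8, 0.8]
width: 0.0009
grip_force: 0.4
```

Call:
drive_tool --series '[[[0, 0, 0], 0], [[0, 0, 2], 0], [[0, 0, 1.6], 0], [[0, 2.5, 0], 0], [[-0.1, 2.5, 0], 0], [[0, 2.5, 0], 0], [[0, 0, 0], 0], [[0, 0, 0], 0], [[0, 0, 0], 0], [[0, 0, 0], 0]]'

```text
time: 15.7
ee_pos: [0.4479, -0.0526, 0.1106]
eef_rot: [-0.011, 1.0, -0.0, -0.0]
ft_force: [0.5, -0.6, -0.3]
width: 0.0009
grip_force: 0.0
```

```bash
python3 look.py; python3 - <<'E'
from h import *
i=cv2.imread("pics/wl.png").astype(int);p=np.load("jigw.npy");s=r.read_state()
rd=(i[...,2]>75)&(i[...,1]<.4*i[...,2])&(i[...,0]<.4*i[...,2])
n,l,st,ce=cv2.connectedComponentsWithStats(rd.astype(np.uint8));print([(x.tolist(),y.round().tolist()) for x,y in zip(st,ce) if 60<x[4]<9000])
d=np.load("w1.npz");W=wcam(d,s["ee_pos"],s["eef_rot"]);
for th in np.arange(.9,1.6,.15):print(round(th,2),[proj(W,j2w(p,[[-.1,-.033-.041*np.sin(a),.052+.041*np.cos(a)]]))[0].round().tolist() for a in th+np.arange(3)*2.094])
E
```

```text
[[ 2.79312323 52.72132323 58.57952063]] [ 0.48179045 -0.60002504 -0.31651039]
W 1951 [(np.float64(0.557), np.float64(1.4), 1.5, -3), (np.float64(0.554), np.float64(1.33), 0, -3), (np.float64(0.545), np.float64(1.47), 0, -3), (np.float64(0.543), np.float64(1.26), 3, 0)]
S 80 [(np.float64(0.417), np.float64(1.33), 1.5, -1.5), (np.float64(0.416), np.float64(1.26), 1.5, 0), (np.float64(0.415), np.float64(1.47), 1.5, 0), (np.float64(0.411), np.float64(1.19), 0, 0)]
[([185, 192, 93, 36, 1951], [233.0, 213.0]), ([593, 228, 47, 17, 518], [621.0, 234.0])]
0.9 [[184.0, 226.0], [245.0, 199.0], [290.0, 220.0]]
1.05 [[182.0, 223.0], [252.0, 199.0], [286.0, 223.0]]
1.2 [[182.0, 220.0], [258.0, 199.0], [280.0, 226.0]]
1.35 [[183.0, 217.0], [265.0, 199.0], [273.0, 228.0]]
1.5 [[185.0, 215.0], [271.0, 200.0], [265.0, 230.0]]
```

Call:
drive_tool --series '[[[0, 0, -1.8], 0], [[0, 0, -1.8], 0], [[0, -1, 0], 0], [[0, -1, 0], 0], [[0, -1, 0], 0], [[0.1, -1, 0], 0], [[0, -1, 0], 0], [[0, -1, 0], 0], [[0, -1, 0], 0], [[0, -0.5, 0], 0]]'

```text
time: 17.05
ee_pos: [0.4488, -0.1278, 0.0745]
eef_rot: [-0.011, 1.0, -0.0, -0.0]
ft_force: [0.4, 1.1, 0.5]
width: 0.0006
grip_force: 0.5
```

Call:
drive_tool --series '[[[0, 0, 0], 0], [[0, 0, 2], 0], [[0, 0, 1.6], 0], [[0, 2.5, 0], 0], [[0, 2.5, 0], 0], [[0, 2.5, 0], 0], [[0, 0, 0], 0], [[0, 0, -1.8], 0], [[0, 0, -1.8], 0], [[0, 0, 0], 0]]'

```text
time: 18.3
ee_pos: [0.4482, -0.0528, 0.0739]
eef_rot: [-0.011, 1.0, -0.0, -0.001]
ft_force: [0.3, -0.2, -0.3]
width: 0.0005
grip_force: 0.0
```

Call:
drive_tool --series '[[[0, -0.8, 0], 0], [[0, -0.8, 0], 0], [[0, -0.8, 0], 0], [[0.1, -0.8, 0], 0], [[0, -0.8, 0], 0], [[0, -0.8, 0], 0], [[0.1, -0.8, 0], 0], [[0, -0.8, 0], 0], [[0, -0.8, 0], 0], [[0, -0.3, 0], 0]]'

```text
time: 19.55
ee_pos: [0.4508, -0.1277, 0.0745]
eef_rot: [-0.011, 1.0, -0.0, -0.0]
ft_force: [-0.2, 1.5, -0.2]
width: 0.0001
grip_force: 0.4
```

Call:
drive_tool --series '[[[0, 0, 0], 0], [[0, 0, 2], 0], [[0, 0, 1.6], 0], [[0, 2.5, 0], 0], [[0, 2.5, 0], 0], [[0, 2.5, 0], 0], [[0, 0, 0], 0], [[0, 0, 0], 0], [[0, 0, 0], 0], [[0, 0, 0], 0]]'

```text
time: 20.8
ee_pos: [0.451, -0.0526, 0.1106]
eef_rot: [-0.011, 1.0, -0.0, -0.0]
ft_force: [-0.5, -0.2, -0.0]
width: 0.0008
grip_force: 0.0
```

```bash
cat > ang.py <<'E'
from h import *
d=np.load("w1.npz");s=r.read_state();c=vision.camera("wrist");p=np.load("jigw.npy");W=wcam(c,s["ee_pos"],s["eef_rot"])
i=c["color"].astype(int);rd=(i[...,0]>75)&(i[...,1]<.4*i[...,0])&(i[...,2]<.4*i[...,0])
n,l,st,ce=cv2.connectedComponentsWithStats(rd.astype(np.uint8));print([(x.tolist(),y.round(1).tolist()) for x,y in zip(st,ce) if 60<x[4]<9000])
for hx in(-.103,-.095):print(hx,[proj(W,j2w(p,[[hx,-.033,.052]]))[0].round(1).tolist()])
for th in np.arange(0,2.1,.15):
  q=np.array([proj(W,j2w(p,[[-.096,-.033-.0345*np.sin(a),.052+.0345*np.cos(a)]]))[0] for a in th+np.arange(3)*2.094]);print(round(th,2),(q[:,0].min()-8).round(),(q[:,0].max()+8).round(),q.round().tolist())
cv2.imwrite("pics/wl.png",c["color"][:,:,::-1])
E
python3 ang.py
```

```text
[([185, 192, 93, 36, 1915], [233.2, 213.1]), ([586, 225, 54, 17, 621], [617.9, 231.4])]
-0.103 [[240.8, 205.7]]
-0.095 [[241.5, 215.9]]
0.0 201.0 291.0 [[229.0, 232.0], [209.0, 208.0], [283.0, 208.0]]
0.15 207.0 294.0 [[221.0, 232.0], [215.0, 206.0], [286.0, 209.0]]
0.3 206.0 295.0 [[214.0, 231.0], [220.0, 205.0], [287.0, 211.0]]
0.45 200.0 296.0 [[208.0, 230.0], [226.0, 204.0], [288.0, 213.0]]
0.6 194.0 295.0 [[202.0, 229.0], [232.0, 203.0], [287.0, 216.0]]
0.75 190.0 293.0 [[198.0, 227.0], [238.0, 202.0], [285.0, 218.0]]
0.9 187.0 291.0 [[195.0, 225.0], [244.0, 202.0], [283.0, 220.0]]
1.05 185.0 287.0 [[193.0, 223.0], [251.0, 202.0], [279.0, 223.0]]
1.2 184.0 282.0 [[192.0, 220.0], [256.0, 202.0], [274.0, 225.0]]
1.35 185.0 276.0 [[193.0, 218.0], [262.0, 202.0], [268.0, 227.0]]
1.5 186.0 275.0 [[194.0, 216.0], [267.0, 203.0], [261.0, 229.0]]
1.65 189.0 280.0 [[197.0, 214.0], [272.0, 204.0], [253.0, 230.0]]
1.8 192.0 285.0 [[200.0, 211.0], [277.0, 205.0], [245.0, 231.0]]
1.95 197.0 288.0 [[205.0, 209.0], [280.0, 206.0], [237.0, 232.0]]
2.1 201.0 291.0 [[209.0, 208.0], [283.0, 208.0], [229.0, 232.0]]
```

```bash
python3 - <<'E'
from h import *
d=np.load("w1.npz");W=wcam(d,d["pos"],d["q"]);p=np.load("jigw.npy")
un=lambda q:(np.array(q)+.5)/3.8-.5+[195,105]
for n,v,z in(("pad far edge",(318,374),.061),("strip face",(600,345),.034),("strip back",(600,303),.034),("base edge",(600,182),.024),("capfar",(304,296),.074)):
    q=least_squares(lambda x:(proj(W,[[x[0],x[1],z]])[0]-un(v)),[.55,0]).x;print(n,(w2j(p,[[*q,z]])*1e3).round(1))
i=W["color"].astype(int);rd=(i[...,0]>75)&(i[...,1]<.4*i[...,0])&(i[...,2]<.4*i[...,0]);rd[:,:230]=0;rd[:,330:]=0;rd[160:]=0
res=[]
for th in(0,.1,.2):
  for t in np.arange(-6,8,1):
    for di in(-2,-1,0,1,2):
      uv=np.round(knobuv(W,p,th,t,(di,0))).astype(int);k=np.zeros_like(rd);k[uv[:,1],uv[:,0]]=1
      res.append((round((k&rd).sum()/(k|rd).sum(),3),th,t,di))
print(sorted(res)[::-1][:10])
E
```

```text
pad far edge [[ -6.5 -31.2  61. ]]
strip face [[-8.2 67.  34. ]]
strip back [[-23.6  66.6  34. ]]
base edge [[-65.1  66.9  24. ]]
capfar [[-36.3 -33.1  74. ]]
[(np.float64(0.286), 0, np.int64(5), 2), (np.float64(0.286), 0, np.int64(5), 1), (np.float64(0.281), 0.1, np.int64(5), 1), (np.float64(0.28), 0.1, np.int64(5), 2), (np.float64(0.28), 0.1, np.int64(4), 2), (np.float64(0.28), 0.1, np.int64(4), 1), (np.float64(0.279), 0, np.int64(5), 0), (np.float64(0.277), 0.1, np.int64(5), 0), (np.float64(0.275), 0.1, np.int64(4), 0), (np.float64(0.273), 0, np.int64(5), -1)]
```

```bash
python3 - <<'E'
from h import *
d=np.load("w1.npz");W=wcam(d,d["pos"],d["q"]);p=np.load("jigw.npy")
i=W["color"].astype(int)
un=lambda q:(np.array(q)+.5)/3.8-.5+[195,105]
for col,z in((253,.031),(257,.033),(296,.040),(302,.039)):
    k=i[110:145,col]; w=np.clip(k[:,0]-1.6*k[:,1]-0,0,None)*(k[:,0]>50); w=w/w.sum() if w.sum()>0 else w
    row=(w*np.arange(110,145)).sum()
    q=least_squares(lambda x:(proj(W,[[x[0],x[1],z]])[0]-[col,row]),[.45,-.1]).x;print(col,round(row,2),(w>.01).sum(),(w2j(p,[[*q,z]])*1e3).round(1))
# camera pos
print("cam",-W["R"].T@W["t"])
E
```

```text
253 124.78 12 [[-103.2  -63.1   31. ]]
257 124.71 11 [[-103.2  -57.6   33. ]]
296 124.12 11 [[-103.6   -7.3   40. ]]
302 124.05 11 [[-103.5    0.2   39. ]]
cam [ 0.43432244 -0.06143437  0.42293645]
```

Call:
drive_tool --series '[[[0, 0, -1.8], 0], [[0, 0, -1.8], 0], [[0, -1, 0], 0], [[0, -1, 0], 0], [[0, -1, 0], 0], [[0.1, -1, 0], 0], [[0, -1, 0], 0], [[0, -1, 0], 0], [[0, -1, 0], 0], [[0, -0.5, 0], 0]]'

```text
time: 22.1
ee_pos: [0.4518, -0.1278, 0.0745]
eef_rot: [-0.011, 1.0, -0.0, -0.0]
ft_force: [0.3, 0.5, 0.4]
width: 0.0004
grip_force: 0.6
```

Call:
drive_tool --series '[[[0, 0, 0], 0], [[0, 0, 2], 0], [[0, 0, 1.6], 0], [[0, 2.5, 0], 0], [[0, 2.5, 0], 0], [[0, 2.5, 0], 0], [[0, 0, 0], 0], [[0, 0, 0], 0], [[0, 0, 0], 0], [[0, 0, 0], 0]]'

```text
time: 23.35
ee_pos: [0.4519, -0.0526, 0.1106]
eef_rot: [-0.011, 1.0, -0.0, -0.0]
ft_force: [0.1, -0.8, 0.5]
width: 0.0001
grip_force: 0.0
```

```bash
python3 ang.py | head -3;python3 look.py
```

```text
[([185, 193, 93, 36, 1886], [232.7, 213.6]), ([584, 224, 56, 17, 653], [616.7, 230.5])]
-0.103 [[240.8, 204.5]]
-0.095 [[241.5, 214.7]]
[[ 6.81510711 52.72837708 58.57246457]] [-0.3768548  -0.00654628  0.50393668]
W 1892 [(np.float64(0.539), np.float64(1.4), 1.5, 3), (np.float64(0.535), np.float64(1.33), 1.5, 1.5), (np.float64(0.529), np.float64(1.47), 0, 3), (np.float64(0.526), np.float64(1.26), 1.5, 1.5)]
S 78 [(np.float64(0.411), np.float64(1.26), 1.5, -1.5), (np.float64(0.406), np.float64(1.33), 3, -1.5), (np.float64(0.404), np.float64(1.47), 1.5, -1.5), (np.float64(0.404), np.float64(1.4), 3, 0)]
```

Call:
drive_tool --series '[[[0, 0, -1.8], 0], [[0, 0, -1.8], 0], [[0, -0.7, 0], 0], [[0, -0.7, 0], 0], [[0, -0.7, 0], 0], [[0.1, -0.6, 0], 0], [[0, -0.5, 0], 0], [[0, -0.5, 0], 0], [[0, -0.4, 0], 0], [[0, 0, 0], 0]]'

```text
time: 24.75
ee_pos: [0.4531, -0.0931, 0.0746]
eef_rot: [-0.012, 1.0, 0.0, 0.0]
ft_force: [-0.0, 2.8, 1.4]
width: 0.0004
grip_force: 1.0
```

Call:
drive_tool --series '[[[0, 0.5, 0], 0], [[0, 1, 0], 0], [[0, 2.5, 0], 0], [[0, 0, 3], 0], [[0, 0, 4], 0], [[2, 0, 5], 0], [[4, 0, 4], 0], [[0, 0, 0], 0], [[0, 0, 0], 0], [[0, 0, 0], 0]]'

```text
time: 26.0
ee_pos: [0.5118, -0.0528, 0.2334]
eef_rot: [-0.012, 1.0, 0.0, -0.001]
ft_force: [0.2, -0.1, 0.1]
width: 0.0005
grip_force: 0.0
```

```bash
python3 ang.py; python3 - <<'E'
import cv2
i=cv2.imread("pics/wl.png");cv2.imwrite("pics/w9.png",cv2.resize(i[100:240,180:410],None,fx=3.4,fy=3.4,interpolation=cv2.INTER_CUBIC))
E
```

```text
[([581, 64, 59, 15, 531], [611.0, 69.7]), ([570, 99, 70, 16, 571], [604.4, 107.3]), ([241, 118, 60, 24, 883], [268.3, 127.7]), ([501, 147, 121, 12, 1273], [560.1, 152.7])]
-0.103 [[264.6, 119.6]]
-0.095 [[264.9, 127.1]]
0.0 233.0 301.0 [[260.0, 127.0], [241.0, 126.0], [293.0, 126.0]]
0.15 237.0 303.0 [[254.0, 127.0], [245.0, 126.0], [295.0, 126.0]]
0.3 240.0 304.0 [[250.0, 127.0], [248.0, 126.0], [296.0, 126.0]]
0.45 237.0 304.0 [[245.0, 127.0], [252.0, 125.0], [296.0, 126.0]]
0.6 233.0 304.0 [[241.0, 127.0], [256.0, 125.0], [296.0, 126.0]]
0.75 230.0 303.0 [[238.0, 127.0], [261.0, 125.0], [295.0, 126.0]]
0.9 227.0 301.0 [[235.0, 127.0], [265.0, 125.0], [293.0, 127.0]]
1.05 226.0 299.0 [[234.0, 127.0], [269.0, 125.0], [291.0, 127.0]]
1.2 225.0 296.0 [[233.0, 127.0], [273.0, 125.0], [288.0, 127.0]]
1.35 224.0 292.0 [[232.0, 127.0], [277.0, 125.0], [284.0, 127.0]]
1.5 225.0 289.0 [[233.0, 126.0], [281.0, 125.0], [280.0, 127.0]]
1.65 226.0 293.0 [[234.0, 126.0], [285.0, 125.0], [275.0, 127.0]]
1.8 228.0 296.0 [[236.0, 126.0], [288.0, 125.0], [270.0, 127.0]]
1.95 230.0 299.0 [[238.0, 126.0], [291.0, 126.0], [265.0, 127.0]]
2.1 233.0 301.0 [[241.0, 126.0], [293.0, 126.0], [259.0, 127.0]]
```

View pics/w9.png

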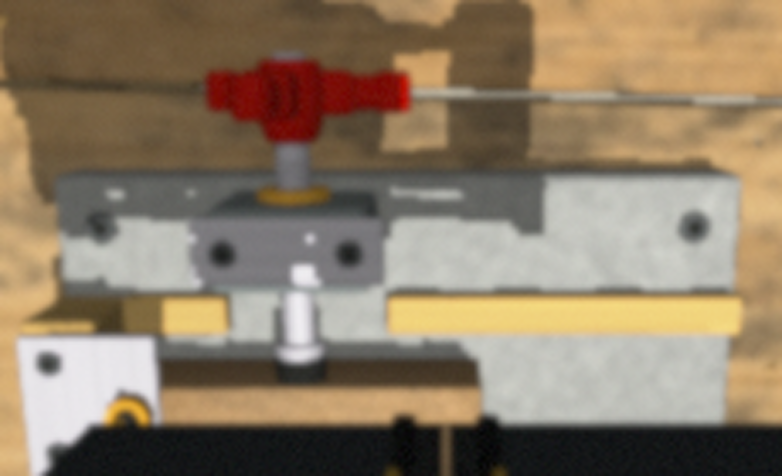

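The picture shows the pad seated on the offcut at (300,372). The offcut runs under the drill plate, with its left end at (480,388), and the upright wing sits at about 0.25 rad (turn ≈10.7). I'll check the left end's position before handing in.

```bash
python3 - <<'E'
from h import *
d=np.load("w1.npz");s=r.read_state();W=wcam(d,s["ee_pos"],s["eef_rot"]);p=np.load("jigw.npy")
for v,z in(((480,388),.062),((738,178),.024),((158,380),.066),((60,185),.024)):
    u=(np.array(v)+.5)/3.4-.5+[180,100];q=least_squares(lambda x:proj(W,[[x[0],x[1],z]])[0]-u,[.55,0]).x;print((w2j(p,[[*q,z]])*1e3).round(1))
E
```

```text
[[ 2.3 28.9 62. ]]
[[-64.  122.1  24. ]]
[[ -2.  -78.8  66. ]]
[[ -61.9 -121.1   24. ]]
```

The left end measures y = 28.9 mm (30 expected) and the near edge x = 2.3 mm (3 expected), so the offcut is home and clamped.

```bash
python3 -c "
from bench import r
print(r.close_job())"
```

```text
the job is handed in; nothing more can be done
None
```

The job is handed in at about 26 s: the offcut is hard against the end stop (I felt 7.5 N there) and clamped at an estimated turn of 10.7, about half a turn past contact; I saw no other item disturbed, though I did not re-check them all at the end.

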